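# Build a laser beam line on an optical breadboard

## Robot

A 6-joint arm with a two-finger parallel gripper is mounted at the origin on the work surface. World frame = base frame: x ahead of the robot, y to its left, z up, the work surface at z = 0. Lengths are in m, angles in rad, forces in N, time in s.
With the tool pointing down it reaches from about 0.425 to 0.95 m from the base axis. Payload 3.5 kg.
Tool frame: the origin (TCP) lies between the finger pads; the fingertips stand 19 mm ahead of it and the grasp point (between the pads) is the TCP; z points along the fingers, y is the line along which they close (so a half turn about z gives the same grasp; the last joint's range is limited). The gripper opens to 85 mm and grips with 20 to 120 N. Pads are 22 mm wide; open, the fingers measure 114 mm over their backs; the gripper's body (76 mm by 85 mm) begins 54 mm behind the grasp point. The pads swing forward as they close: fully open they stand 13 mm farther back than shut.
Start: joints at [1.04, 0.286, 1.577, -0, 1.279, -0.15], TCP at [0.251, 0.627, 0.25] pointing down, gripper open.
Joint ranges: [-2.77, 2.77], [-0.9, 2.22], [0.21, 2.48], [-1.53, 4.67], [0.24, 2.81], [-2.84, 2.84]. Speed limits (rad/s): [2.79, 2.79, 3.14, 3.14, 3.14, 3.14].

## Interface

Orientations are given as a unit quaternion [x, y, z, w].
In Python, from plant import get_state, cams, ctrl gives the robot as it stands. The module is installed in compiled form; this text tells all that it offers.
- The arm moves only by the tool jog_arm, never from a script. Its argument "deltas" is text: rows parted by semicolons, each of 6 numbers parted by spaces: the shift along the world's x, y, z normalised to -1 to 1, where 1 is 0.02 m, then the turn, a rotation vector about the world's x, y, z normalised to -1 to 1, where 1 is 0.1 rad. In form: x y z ax ay az; .... A call has 1 to 20 rows; each row shifts and turns the commanded pose from where the row before left it; what a row does not reach is not made up. A row lasts 1/8 s, in which the tool goes at most 62.5 mm and 10.7 degrees, less where a joint would pass 70% of its speed; a pose out of reach is approached as far as the arm can. A call with a number of a shift or a turn outside -1 to 1 is refused whole. A call with a gripper value outside its range is refused whole. "gripper" is the opening, from 0 (shut) to 1 (fully open), set as the call begins (left out, the last holds). The fingers move at their own pace and stop on an object; "squeeze" is the grip in N (left out, the last holds). Time passes only in rows, so rows that do not move let the fingers close. It gives the time, the measured TCP pose, the force, the opening and the grip force at its end, in the units of the state.
- get_state(): the state, without advancing time (a new reading comes with each control period).
- cams.read_camera(name): name is "scene" or "side" or "wrist"; returns a dict with "color" (384x512x3 uint8, blue, green, red), "vfov" (degrees; the focal length in pixels is half the picture's height over the tangent of half this angle, whatever the lens; pixels are square), "cx", "cy" (the principal point, pixels), "rvec" (rotation vector, rad) and "tvec" (3), from world to camera coordinates, as OpenCV has them. Camera axes: x right, y down, z forward; pixel columns grow to the right and rows downward; lengths in m; the calibration is good to about 2 mm. A picture is of the moment at which its call begins. There is no depth.
- ctrl.sign_off(): hands the job in; it is judged then, once.
The state is a dict: "time": time; "qpos": joint angles; "dq": joint speeds; "joint_efforts": joint torques, N m; "eef_pos": TCP position; "tcp_rot": TCP orientation; "contact_force": force on the tool from outside, world axes, zero at the start; "wrist_torque": the same for the moment, N m; "opening": opening from 0.0 (shut) to 1.0 (fully open); "finger_force": force on a finger pad.
Only numpy, scipy, OpenCV 4.12 (cv2) and the standard library are available. Lean on these libraries where they do the work, as an engineer would, in place of code of your own. Each camera call takes 0.05 s, during which the arm holds its last target. There are 200 camera calls.

## Task

Build the beam line on the breadboard between the fixed laser and camera: stand the iris 60 mm in front of the laser's face, the lens 100 mm in front of the camera's face and the beam-splitter cube about midway between iris and lens, each centred on the line from laser to camera and square to it. Stand the power sensor beside the splitter on the side away from the robot, 80 mm from it centre to centre, looking straight into it, and have the splitter turned so that its diagonal throws the laser beam on to the sensor. Set each piece down gently, upright and released, and leave the spare mirror, lens case, dust cap and screwdriver where they are.

Things in the scene. Friction and masses are not known exactly. Their poses are not given: they have to be found in the camera images.
- laser: Fixed at the +y end of the breadboard (grey plate with hole grid, 350 x 650, flat top at world z = 12 mm; all optics stand on it): black finned box 115 x 58, yellow patches on its sides, top 111 mm over the board. Origin: on the board's top, below the centre of its front face, where the beam leaves 75 mm up. x along the beam to the camera, y left of it (away from the robot).
- camera: Fixed at the -y end: grey box 44 x 44 x 48 with round steel nose on a black post, top 98 mm over the board. Origin: on the board's top, below the front face of its nose. x is the way it looks, straight back along the beam at the laser, 330 to 390 mm away face to face; y to its left.
- iris: Origin: centre of its foot's underside, on the breadboard; z up; optical centre 75 mm above it. Thin black disc on edge, 36 diameter (y), 12 thick (x), steel leaves round a small hole, thin lever with a ball on top of its rim (to 106 mm), steel post, round steel foot 48 x 10. x: optical axis, either way round serves. Grip the rim at optical-centre height, closing along y (36 mm). 0.22 kg.
- lens: Origin: centre of its foot's underside, on the breadboard; z up; optical centre 75 mm above it. Round glass in a square black plate 40 (y) x 40 (z) x 13 mm (x), its top at 95 mm, on a post; oblong black foot 34 (x) x 60 (y) x 10. x: optical axis, either way round serves. Grip the plate's upright edges, closing along y (40 mm). 0.25 kg.
- splitter: Origin: centre of its foot's underside, on the breadboard; z up; optical centre 75 mm above it. Pale glass cube in a 38 mm black frame cube, open on top (94 mm), on a post; square black foot 50 x 10. Dark line on top: its diagonal mirror, corner +x+y to corner -x-y: light in along +x leaves along +y, along -x leaves along -y (half a turn is the same). Grip closing along y or x (38 mm). 0.38 kg.
- sensor: Origin: centre of its foot's underside, on the breadboard; z up; optical centre 75 mm above it. Level round aluminium can, 36 diameter, 28 long, dark round opening in front, thin 12 mm coax stub behind, on a post; round steel foot 44 x 10. x points out of the opening, the way it looks. Grip the can's sides at optical-centre height, closing along y (36 mm). 0.28 kg.
- mirror: Spare mirror, not needed, standing among the optics: adjustable mount of two square black plates 46 x 46 (y, z), round mirror in front (+x), two black knobs behind, on a post, foot 40 x 54, 98 mm high. Origin under its foot. Stays where it is.
- case: Closed white plastic lens case 52 x 52 x 26 mm, on the far left of the breadboard. Origin under its centre. Stays where it is.
- cap: Small black plastic dust cap, an open cup 30 mm across, 18 high, on the far right of the breadboard. Origin under its centre. Stays where it is.
- driver: Screwdriver 170 mm long, black handle, lying on the bench beside the right (-y) end of the breadboard. Stays where it is.

How it is judged:
At the end, for the whole second after the job is handed in: Iris 60 mm from laser, lens 100 mm from camera (12 mm), splitter under 130 mm from both; all within 12 mm and 0.17 rad of the beam. Sensor on the far side, 0.17 rad square to it, splitter 66 to 94 mm ahead, 15 mm sideways. All upright (0.05 rad) on the board and at rest (x of iris in the frame of laser between 0.048 and 0.072 m and y of iris in the frame of laser between -0.012 and 0.012 m and x of lens in the frame of camera between 0.088 and 0.112 m and y of lens in the frame of camera between -0.012 and 0.012 m and y of splitter in the frame of laser between -0.012 and 0.012 m and horizontal distance between splitter and iris below 0.13 m and horizontal distance between splitter and lens below 0.13 m and angle between the x axis of each of iris, lens, splitter and the x axis of laser, either way round below 0.17 rad and x of splitter in the frame of sensor between 0.066 and 0.094 m and y of splitter in the frame of sensor between -0.015 and 0.015 m and y of sensor in the frame of laser above 0.05 m and angle between the x axis of sensor and the y axis of laser, either way round below 0.17 rad and angle between each of iris, splitter, lens, sensor's own z axis and vertical below 0.05 rad and height (world z) of each of iris, splitter, lens, sensor below 0.016 m and linear speed of each of iris, splitter, lens, sensor below 0.01 m/s and angular speed of each of iris, splitter, lens, sensor below 0.1 rad/s); the robot touches nothing.
It fails at once if an optic dropped (falls free for more than about 12 mm) or thrown ((contact force between iris and the fingers below 0.01 N and linear speed of iris above 0.5 m/s) or (contact force between splitter and the fingers below 0.01 N and linear speed of splitter above 0.5 m/s) or (contact force between lens and the fingers below 0.01 N and linear speed of lens above 0.5 m/s) or (contact force between sensor and the fingers below 0.01 N and linear speed of sensor above 0.5 m/s)).
It fails at once if an optic tipped over (angle between any of iris, splitter, lens, sensor's own z axis and vertical above 0.6 rad).
It fails at once if the spare mirror, lens case, dust cap or screwdriver pushed out of its place (more than 15 mm) (distance of any of mirror, case, cap, driver from where it was at the start of the episode above 0.015 m).
It also fails if it takes over 112 s, if anything falls off the work surface, if the arm or the gripper's body presses on something with over 40 N, if the wrist force passes 120 N, or if a joint passes its speed limit or range.

## Working session

There is one attempt and no reset: what is moved stays moved. The work goes in short steps, Python scripts to look and compute and a tool call to move; the robot and the scene stay as the last step left them, time stands still between calls to the robot, and variables do not carry over. Pictures are saved under pics/ and viewed, at most 14 in all, crops included, and the job is handed in when it is done.

Besides the shell and the picture viewer there is one more tool, called after ">>>" in YAML: its name, and indented under it one key for each argument. jog_arm: Moves the arm, as the interface text tells. Its arguments: {"type":"object","properties":{"deltas":{"type":"string"},"gripper":{"type":"number"},"squeeze":{"type":"number"}},"required":["deltas"]}

```bash
mkdir -p pics
cat > h.py <<'E'
import numpy as np, cv2, json
from plant import get_state, cams, ctrl
def snap(name, out):
    c=cams.read_camera(name); cv2.imwrite(f'pics/{out}.png',c['color'])
    d={k:np.array(c[k]).tolist() for k in('vfov','cx','cy','rvec','tvec')}
    json.dump(d,open(f'pics/{out}.json','w')); return c
def load(out):
    d=json.load(open(f'pics/{out}.json')); f=192/np.tan(np.radians(d['vfov'])/2)
    R=cv2.Rodrigues(np.array(d['rvec'],float).reshape(3))[0]; t=np.array(d['tvec'],float).reshape(3)
    return f,d['cx'],d['cy'],R,t
def ray(out,u,v):
    f,cx,cy,R,t=load(out); return -R.T@t, R.T@np.array([(u-cx)/f,(v-cy)/f,1.])
def onz(out,u,v,z):
    o,d=ray(out,u,v); return o+d*(z-o[2])/d[2]
def tri(*obs):
    A=np.zeros((3,3));b=np.zeros(3);L=[]
    for o in obs:
        p,d=ray(*o); d/=np.linalg.norm(d); P=np.eye(3)-np.outer(d,d); A+=P;b+=P@p;L.append((p,P))
    x=np.linalg.solve(A,b); return x,[np.linalg.norm(P@(x-p)) for p,P in L]
def proj(out,X):
    f,cx,cy,R,t=load(out); p=R@np.array(X,float)+t; return np.array([cx+f*p[0]/p[2],cy+f*p[1]/p[2]])
E
python3 - <<'E'
from h import *
np.set_printoptions(precision=4,suppress=True)
for n in('scene','side','wrist'):
    snap(n,n+'0'); f,cx,cy,R,t=load(n+'0'); print(n,f,cx,cy,-R.T@t,R[2])
a=cv2.imread('pics/scene0.png');cv2.imwrite('pics/scene0b.png',cv2.resize(a,(800,600),interpolation=cv2.INTER_CUBIC))
a=cv2.imread('pics/side0.png');cv2.imwrite('pics/side0b.png',cv2.resize(a,(800,600),interpolation=cv2.INTER_CUBIC))
s=get_state();print(s)
E
```

```text
scene 399.5599924680003 258.543451658959 185.04244741580965 [1.0304 0.3562 0.6683] [-0.5212 -0.4881 -0.7001]
side 469.05641384871336 251.85392499618837 184.87301210172834 [ 0.0591 -0.6078  0.7395] [ 0.517   0.5397 -0.6644]
wrist 306.9188548738071 258.00394744698553 190.06175508142826 [0.1725 0.6584 0.374 ] [ 0.3009 -0.1233 -0.9456]
{'time': 0.15, 'qpos': array([ 1.04  ,  0.287 ,  1.5779, -0.    ,  1.2786, -0.15  ]), 'dq': array([ 0.0006, -0.0033, -0.0036, -0.0004,  0.0004,  0.0004]), 'joint_efforts': array([  0.0013, -40.6597, -29.3144,  -0.0001,   0.0039,   0.    ]), 'eef_pos': array([0.2506, 0.6262, 0.2492]), 'tcp_rot': array([ 0.1892,  0.9819, -0.0009, -0.0003]), 'contact_force': array([ 0.0366, -0.0283,  0.7758]), 'wrist_torque': array([ 0.0236, -0.045 , -0.0351]), 'finger_force': 0.0, 'opening': 0.999938968923936}
```

View pics/scene0b.png

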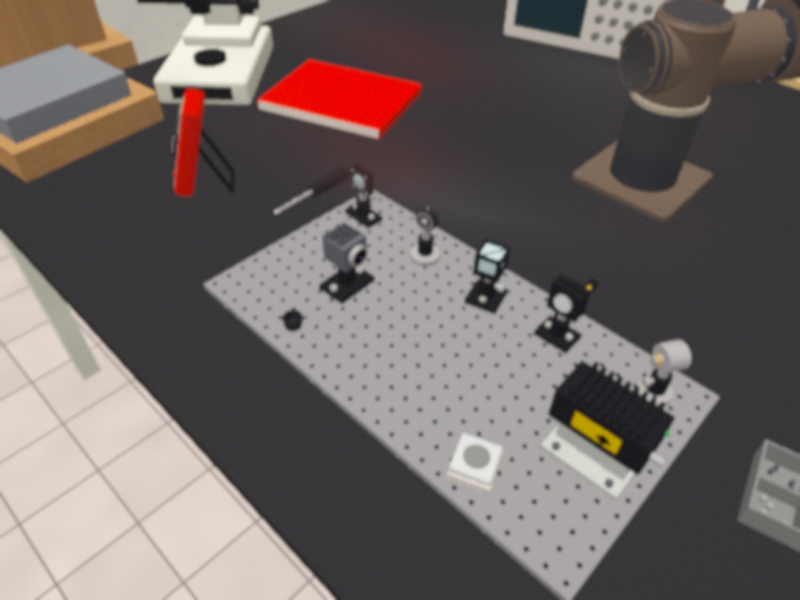

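View pics/side0b.png

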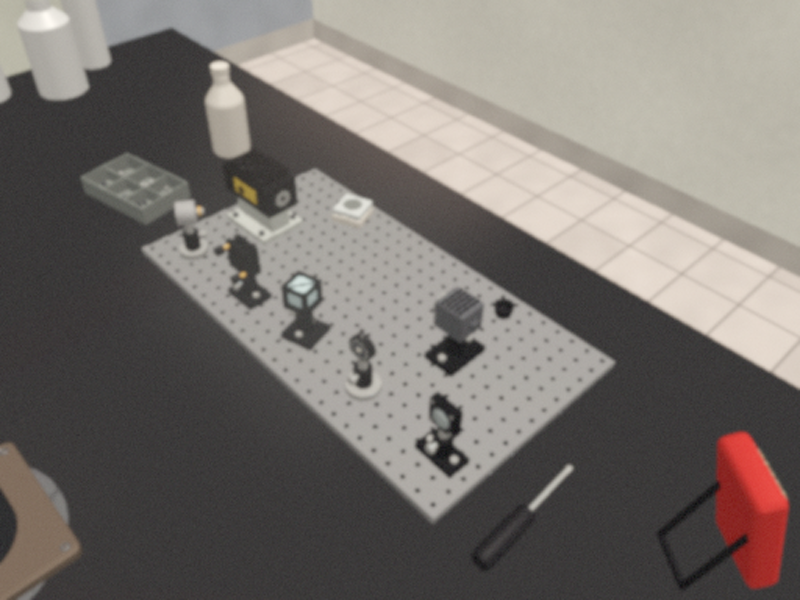

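The scene view shows, left to right, the driver, lens (361,182), iris (426,220), splitter (491,250), spare mirror (567,297) and sensor (672,356). The camera is at (345,250), the laser at (610,415), the cap at (292,320) and the case at (475,460). The side view shows the same pieces: lens (446,415), iris (362,347), splitter (302,285), mirror (245,255), sensor (186,211) and the laser's aperture (283,197).

Run:
```python
from h import *
np.set_printoptions(precision=3,suppress=True)
P={'lens':((361,182),(446,415)),'iris':((426,220),(362,347)),'split_top':((492,246),(302,279)),'mirror':((567,297),(245,255)),'sensor':((672,356),(186,211)),'camnose':((358,256),None)}
for k,(a,b) in P.items():
    if b: print(k,*tri(('scene0',a[0]*.64,a[1]*.64),('side0',b[0]*.64,b[1]*.64)))
for n,u,v in [('lensfoot',361,214),('irisfoot',425,254),('splfoot',487,295),('mirfoot',558,331),('boardL',206,284),('boardTop',375,190),('boardR',718,397),('boardB',570,598),('camfoot',347,283)]:
    print(n,onz('scene0',u*.64,v*.64,.022 if 'foot' in n else .012))
for n,u,v in [('lensfoot',442,454),('irisfoot',363,383),('splfoot',306,332),('mirfoot',250,292),('senfoot',193,247),('camfoot',455,354),('laserap',283,197)]:
    print(n,onz('side0',u*.64,v*.64,.087 if 'ap' in n else .022))
for s in('scene','side'):
    im=np.mean([cams.read_camera(s)['color'].astype(float) for _ in range(5)],0)
    cv2.imwrite(f'pics/{s}m.png',im)
    im=cv2.addWeighted(im,2.2,cv2.GaussianBlur(im,(0,0),2),-1.2,0).clip(0,255)
    c=im[100:320,195:475] if s=='scene' else im[90:310,75:355]
    cv2.imwrite(f'pics/{s}c.png',cv2.resize(c,None,fx=2.7,fy=2.7,interpolation=cv2.INTER_CUBIC).clip(0,255))
```

```text
lens [ 0.467 -0.272  0.084] [np.float64(0.00010613560971897457), np.float64(0.0001061356097188181)]
iris [ 0.466 -0.129  0.086] [np.float64(0.00044896589254764496), np.float64(0.0004489658925476939)]
split_top [ 0.471 -0.004  0.113] [np.float64(0.0003370991600228256), np.float64(0.0003370991600229338)]
mirror [0.459 0.114 0.089] [np.float64(0.001042021438938152), np.float64(0.0010420214389381894)]
sensor [0.454 0.261 0.089] [np.float64(0.0004845784182076799), np.float64(0.00048457841820763773)]
lensfoot [ 0.47  -0.271  0.022]
irisfoot [ 0.469 -0.126  0.022]
splfoot [0.472 0.001 0.022]
mirfoot [0.458 0.115 0.022]
boardL [ 0.744 -0.32   0.012]
boardTop [ 0.396 -0.314  0.012]
boardR [0.399 0.323 0.012]
boardB [0.742 0.323 0.012]
camfoot [ 0.6   -0.164  0.022]
lensfoot [ 0.46  -0.277  0.022]
irisfoot [ 0.464 -0.132  0.022]
splfoot [ 0.467 -0.009  0.022]
mirfoot [0.457 0.111 0.022]
senfoot [0.452 0.258 0.022]
camfoot [ 0.589 -0.176  0.022]
laserap [0.586 0.195 0.087][ WARN:0@3.085] global loadsave.cpp:1063 imwrite_ Unsupported depth image for selected encoder is fallbacked to CV_8U.
```

View pics/scenec.png

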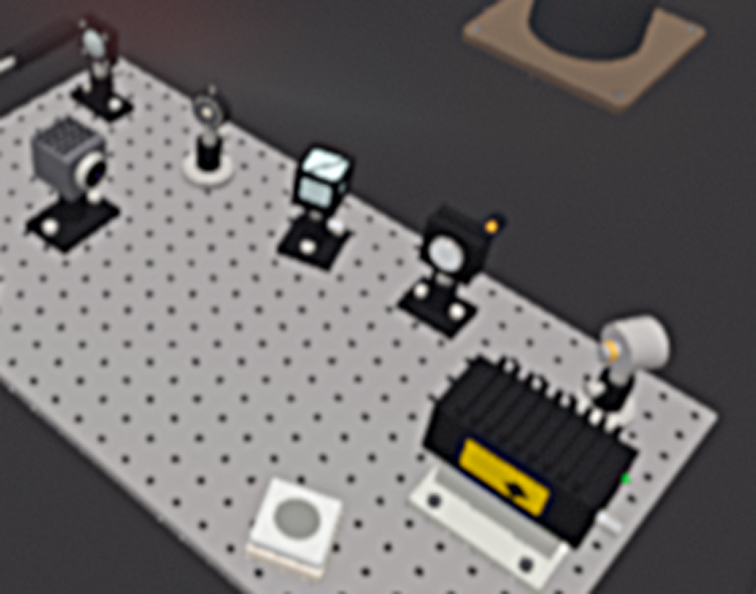

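View pics/sidec.png

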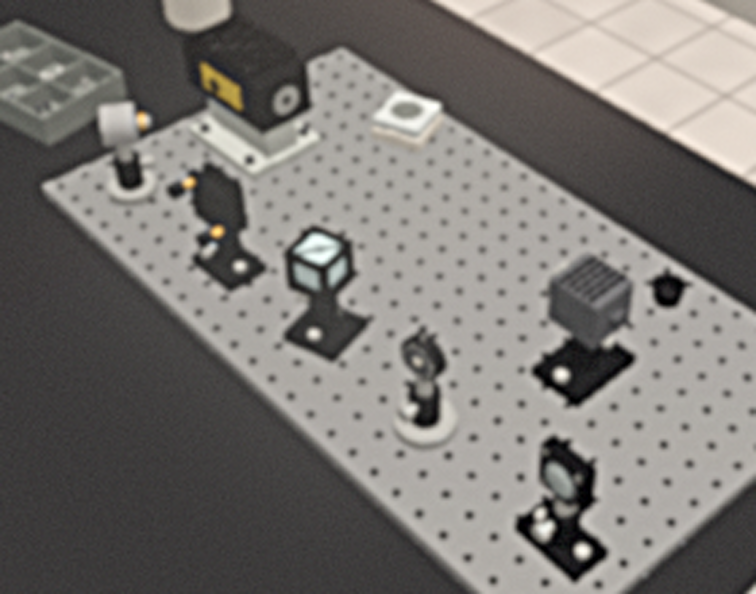

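The crops show the sensor's gold stub towards +x, so it looks about -x, which is the way wanted. The stand heights and the board's corners agree with the text. The wrist camera has the finer scale, so I'll take it over the row next.

>>> jog_arm:
  deltas: "0.7 -1 0 0 0 0.19;0.7 -1 0 0 0 0.19;0.7 -1 0 0 0 0.19;0.7 -1 0 0 0 0.19;0.7 -1 0 0 0 0.19;0.7 -1 0 0 0 0.19;0.7 -1 0 0 0 0.19;0.7 -1 0 0 0 0.19;0.7 -1 0 0 0 0.19;0.7 -1 0 0 0 0.19;0.7 -1 0 0 0 0.19;0.7 -1 0 0 0 0.19;0.7 -1 0 0 0 0.19;0.7 -1 0 0 0 0.19;0.7 -1 0 0 0 0.19;0.7 -1 0 0 0 0.19;0.7 -1 0 0 0 0.19;0.7 -1 0 0 0 0.19;0.7 -1 0 0 0 0.19;0.7 -1 0 0 0 0.19"

```text
time: 3.15
eef_pos: [0.5313, 0.226, 0.2505]
tcp_rot: [0.0, 1.0, 0.0, 0.0]
contact_force: [0.3, 0.3, 0.6]
opening: 0.996
finger_force: 0.0
```

```bash
cat >> h.py <<'E'
def wsnap(out,n=4,crop=None,k=1.5625):
    cs=[cams.read_camera('wrist') for _ in range(n)]; c=cs[-1]
    im=np.mean([a['color'].astype(float) for a in cs],0)
    d={q:np.array(c[q]).tolist() for q in('vfov','cx','cy','rvec','tvec')}
    json.dump(d,open(f'pics/{out}.json','w'))
    im=cv2.addWeighted(im,2.0,cv2.GaussianBlur(im,(0,0),2),-1.0,0).clip(0,255).astype(np.uint8)
    cv2.imwrite(f'pics/{out}_raw.png',im)
    cv2.imwrite(f'pics/{out}.png',cv2.resize(im,(800,600),interpolation=cv2.INTER_CUBIC))
E
python3 - <<'E'
from h import *
wsnap('w1'); print(get_state()['eef_pos'],get_state()['tcp_rot'],get_state()['qpos'])
E
```

```text
[0.53078685 0.22662013 0.25035826] [ 9.65034799e-04  9.99999500e-01  2.12359304e-04 -1.52984965e-04] [ 2.27596045e-01  7.23192006e-02  1.82190642e+00  5.09376616e-04
  1.24756885e+00 -1.34143205e+00]
```

View pics/w1.png

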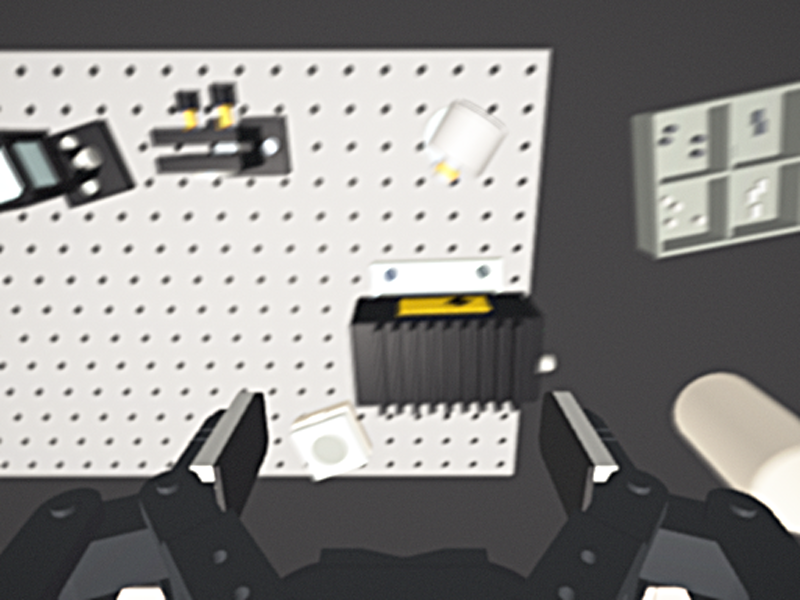

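The wrist view (image up is -x, right is +y) shows the sensor can at (465,137) with its stub at (443,172), the mirror at (225,145), the laser box with its front face at about column 352, and the case at (330,440). Two more stops follow.

>>> jog_arm:
  deltas: "0 -1 0 0 0 0;0 -1 0 0 0 0;0 -1 0 0 0 0;0 -1 0 0 0 0;0 -1 0 0 0 0;0 -1 0 0 0 0;0 -1 0 0 0 0;0 -1 0 0 0 0;0 -1 0 0 0 0;0 -1 0 0 0 0;0 0 0 0 0 0;0 0 0 0 0 0"

```text
time: 4.85
eef_pos: [0.5308, 0.0267, 0.2503]
tcp_rot: [0.001, 1.0, 0.0, -0.0]
contact_force: [0.6, -0.4, 0.0]
opening: 1.002
finger_force: 0.0
```

```bash
python3 -c "
from h import *
wsnap('w2'); print(get_state()['eef_pos'])"
```

```text
[0.53080003 0.02721318 0.25032214]
```

>>> jog_arm:
  deltas: "0 -1 0 0 0 0;0 -1 0 0 0 0;0 -1 0 0 0 0;0 -1 0 0 0 0;0 -1 0 0 0 0;0 -1 0 0 0 0;0 -1 0 0 0 0;0 -1 0 0 0 0;0 -1 0 0 0 0;0 0 0 0 0 0;0 0 0 0 0 0"

```text
time: 6.42
eef_pos: [0.5308, -0.1532, 0.2502]
tcp_rot: [0.0, 1.0, 0.0, -0.0]
contact_force: [-0.6, -0.4, 0.0]
opening: 1.003
finger_force: 0.0
```

```bash
python3 -c "
from h import *
wsnap('w3'); print(get_state()['eef_pos'])"
```

```text
[ 0.53086122 -0.15271355  0.25031952]
```

View pics/w2.png

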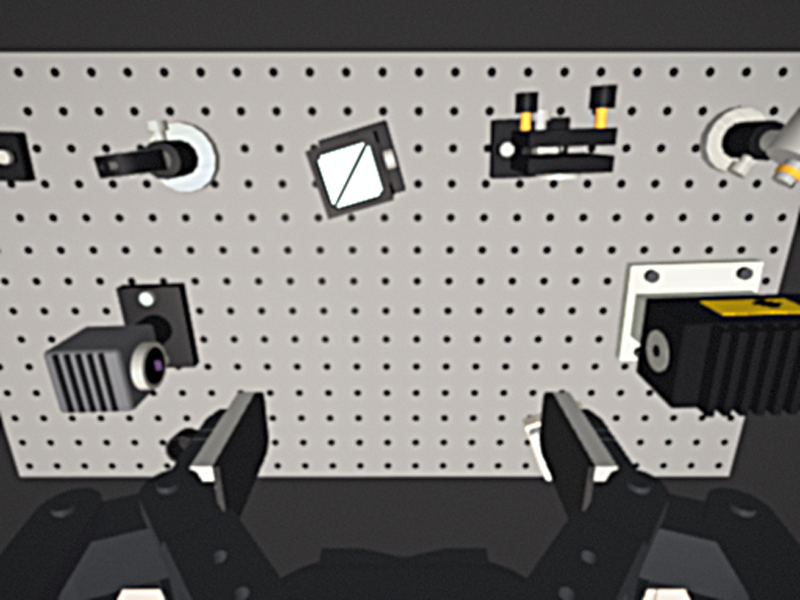

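View pics/w3.png

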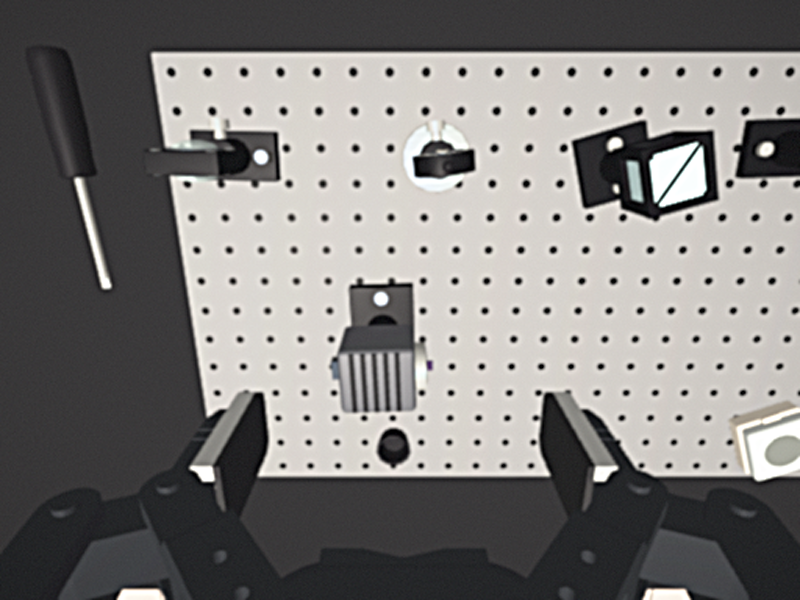

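The w2 view shows the iris disc's top at about (150,160), the splitter's top glass with its diagonal running from (366,142) to (334,208), the laser aperture at (656,352) and the camera nose at (153,367). The w3 view shows the lens plate from (146,160) to about (235,150), the iris disc from (414,162) to (473,158), and the splitter's top at (683,175). So the splitter's diagonal already runs the right way and only wants about 0.2 rad of turn. Enlarged tiles are next, for the fine pixels.

```bash
cat > mont.py <<'E'
import cv2,numpy as np
def mont(tiles,out,w=88,h=100,k=3):
    rows=[]
    T=[]
    for f,u,v in tiles:
        im=cv2.imread(f'pics/{f}.png')[v:v+h,u:u+w]
        im=cv2.copyMakeBorder(im,0,h-im.shape[0],0,w-im.shape[1],cv2.BORDER_CONSTANT)
        t=cv2.resize(im,(w*k,h*k),interpolation=cv2.INTER_CUBIC)
        for i in range(0,w,10):
            cv2.line(t,(i*k,0),(i*k,9 if i%50 else 18),(0,0,255),1)
        for i in range(0,h,10): cv2.line(t,(0,i*k),(9 if i%50 else 18,i*k),(0,0,255),1)
        T.append(t)
    cv2.imwrite(f'pics/{out}.png',np.vstack([np.hstack(T[:3]),np.hstack(T[3:6])]))
E
python3 - <<'E'
from mont import mont
mont([('w1_raw',254,40),('w1_raw',205,174),('w2_raw',395,174),('w2_raw',20,174),('w3_raw',202,174),('w3_raw',238,52)],'m1')
mont([('w3_raw',80,49),('w3_raw',368,59),('w2_raw',55,52),('w2_raw',183,59),('w2_raw',424,40),('scenem',187,72)],'m2')
E
```

```text
(no output)
```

View pics/m1.png

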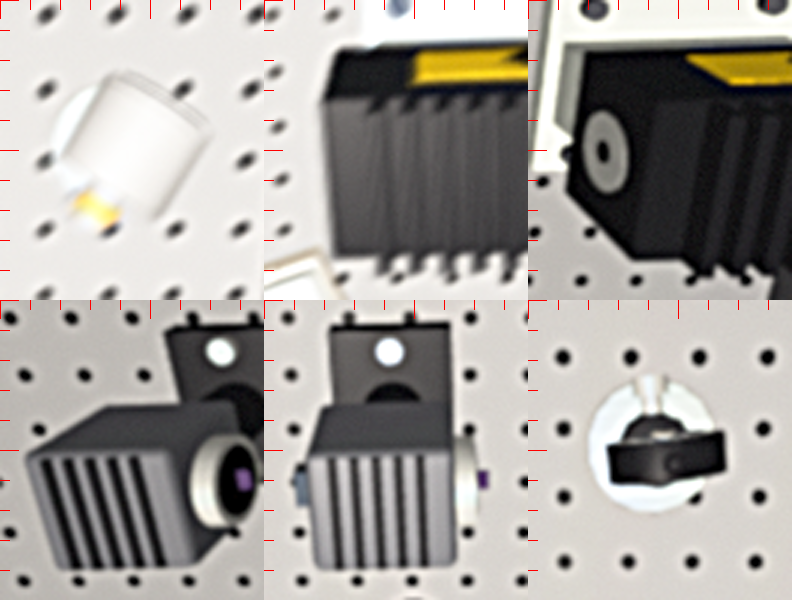

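View pics/m2.png

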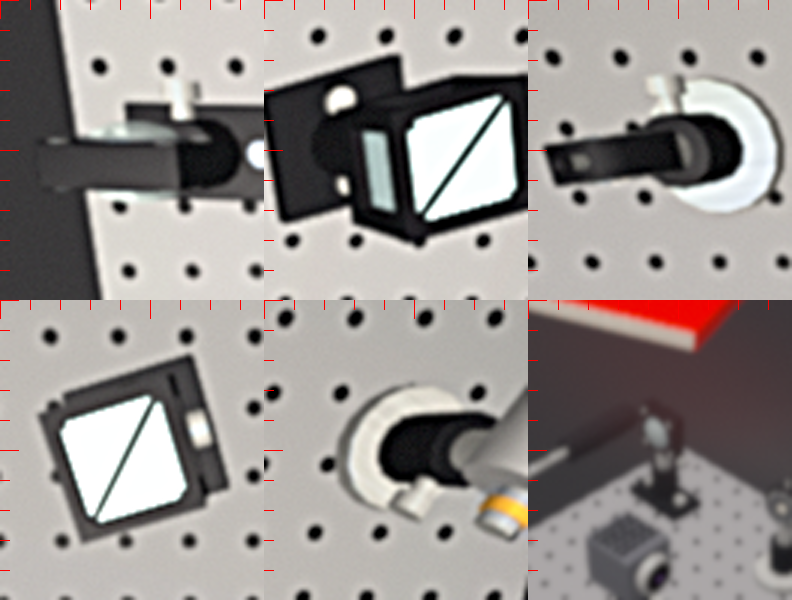

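The tiles show these tile pixels:
- **Sensor (w1):** can ends (164,99) front and (108,189) back.
- **Laser (w1):** front-top edge from (58,100) to (71,255).
- **Laser aperture (w2):** (75,152).
- **Camera nose:** front (214,178) in w3 and (236,180) in w2.
- **Iris (w3):** rim ends (82,166) and (198,151).
- **Lens (w3):** top ends (40,165) and (178,160).
- **Splitter:** top glass quads in w2 and w3.

Run:
```python
from h import *
np.set_printoptions(precision=4,suppress=True)
def r(ul,x,y): return ul[0]+x/3,ul[1]+y/3
def yaw(a,b): d=b-a; return np.linalg.norm(d[:2]), np.arctan2(-d[0],d[1])
# sensor
f=onz('w1',*r((254,40),164,99),.087);b=onz('w1',*r((254,40),108,189),.087);c=(f+b)/2
d=f-b;print('sensor',f,b,c,'len',np.linalg.norm(d),'yaw from -x',np.arctan2(-d[1],-d[0]),'rightleft',[onz('w1',*r((254,40),x,y),.087) for x,y in((90,115),(182,173))])
print(' foot w2',onz('w2',*r((424,40),144,150),.022), 'tri',tri(('w1',*r((254,40),136,144)),('side0',186*.64,211*.64),('scene0',672*.64,356*.64)))
a=onz('w1',*r((205,174),58,100),.123);b=onz('w1',*r((205,174),71,255),.123);print('laser top front',a,b,yaw(a,b))
print('aperture',onz('w2',*r((395,174),75,152),.087),tri(('w2',*r((395,174),75,152)),('side0',283*.64,197*.64)))
print('nose',onz('w3',*r((202,174),214,178),.087),onz('w2',*r((20,174),236,180),.087),tri(('w3',*r((202,174),214,178)),('w2',*r((20,174),236,180))))
a,b=r((238,52),82,166),r((238,52),198,151);A,B=onz('w3',*a,.087),onz('w3',*b,.087);print('iris',A,B,(A+B)/2,yaw(A,B))
print(' tri ends',tri(('w3',*a),('w2',*r((55,52),20,165))),tri(('w3',*b),('w2',*r((55,52),152,150))),'foot',onz('w3',*r((238,52),125,145),.022),onz('w2',*r((55,52),188,145),.022))
A,B=[onz('w3',*r((80,49),*p),.107) for p in((40,165),(178,160))];print('lens',A,B,(A+B)/2,yaw(A,B))
print(' foot',[onz('w3',u/1.5625,v/1.5625,.022) for u,v in((190,130),(278,133),(190,180),(278,181))])
for n,ul,q in(('w2',(183,59),((60,128),(155,95),(188,190),(97,223))),('w3',(368,59),((146,120),(241,96),(254,188),(158,218)))):
    Q=np.array([onz(n,*r(ul,*p),.106) for p in q]);print('split',n,Q.mean(0),yaw(Q[0],Q[1]),yaw(Q[3],Q[2]),'x',Q[3]-Q[0],Q[2]-Q[1])
    print(cv2.minAreaRect(Q[:,:2].astype(np.float32)*1000))
print(' tri',tri(('w2',*r((183,59),125,159)),('w3',*r((368,59),200,156))))
Q=np.array([onz('w2',*r((183,59),*p),.106) for p in((40,115),(83,243),(205,205))]);print(Q,(Q[0]+Q[2])/2)
```

```text
sensor [0.4376 0.2714 0.087 ] [0.463  0.2558 0.087 ] [0.4503 0.2636 0.087 ] len 0.02975793814431655 yaw from -x -0.5517289365668142 rightleft [array([0.442 , 0.2499, 0.087 ]), array([0.4584, 0.2779, 0.087 ])]
 foot w2 [0.4522 0.2619 0.022 ] tri (array([0.4526, 0.2618, 0.0883]), [np.float64(0.003013153961607295), np.float64(0.002282927932250342), np.float64(0.0009227567935998697)])
laser top front [0.55   0.1968 0.123 ] [0.6025 0.1989 0.123 ] (np.float64(0.05254152422975251), np.float64(-1.5313553109950588))
aperture [0.5834 0.1952 0.087 ] (array([0.5845, 0.1943, 0.0877]), [np.float64(0.0013941493743227628), np.float64(0.001394149374322819)])
nose [ 0.5936 -0.136   0.087 ] [ 0.5944 -0.1386  0.087 ] (array([ 0.592 , -0.1362,  0.0909]), [np.float64(0.00036598339196198626), np.float64(0.0003659833919621643)])
iris [ 0.4663 -0.1454  0.087 ] [ 0.4619 -0.1105  0.087 ] [ 0.4641 -0.1279  0.087 ] (np.float64(0.03519796518794992), np.float64(0.1250516069627101))
 tri ends (array([ 0.4656, -0.1456,  0.0951]), [np.float64(0.00013836725090295775), np.float64(0.00013836725090293243)]) (array([ 0.46
[... 615 characters left out ...]
1790918)) x [0.0266 0.0092 0.    ] [0.026  0.0089 0.    ]
((468.9775085449219, -0.5665931701660156), (28.12700653076172, 28.357276916503906), 19.133981704711914)
split w3 [ 0.4681 -0.0017  0.106 ] (np.float64(0.02614295949100367), np.float64(0.248023876860114)) (np.float64(0.02744462069256003), np.float64(0.3172248755408771)) x [0.0273 0.0081 0.    ] [0.0251 0.0088 0.    ]
((467.6583557128906, -1.8728065490722656), (28.43709373474121, 27.444618225097656), 18.175628662109375)
 tri (array([ 0.4685, -0.0007,  0.1045]), [np.float64(0.000422419501598188), np.float64(0.0004224195015981564)])
[[ 0.4568 -0.024   0.106 ]
 [ 0.4927 -0.0137  0.106 ]
 [ 0.4817  0.0221  0.106 ]] [ 0.4693 -0.0009  0.106 ]
```

The triangulated heights match the text (aperture 0.088, splitter top 0.105, iris and sensor about 0.087). The beam runs from (0.584,0.195) to (0.593,-0.137), and the 332 mm length fits the range given. The line's direction gets a quick check from the boxes' edges, and the gripper goes to the iris.

Run:
```python
from h import *
np.set_printoptions(precision=4,suppress=True)
r=lambda ul,x,y:(ul[0]+x/3,ul[1]+y/3)
print('cam top',[onz('w3',*r((202,174),*p),.110) for p in((44,155),(49,265),(191,155),(191,265))])
print('laser top w1',[onz('w1',u/1.5625,v/1.5625,.123) for u,v in((352,325),(360,405),(540,405))])
for n,u,v in(('case',330,450),('case',330,475),):print(n,onz('w1',u/1.5625,v/1.5625,.038))
# scene: aperture/nose via scene+side? nose in scene crop px (92,170)/2.7+ (195,100)
print('nose scene',onz('scene0',195+92/2.7,100+170/2.7,.087),'ap side',onz('side0',75+287/2.7,90+101/2.7,.087))
```

```text
cam top [array([ 0.5738, -0.1914,  0.11  ]), array([ 0.6139, -0.1914,  0.11  ]), array([ 0.5737, -0.1447,  0.11  ]), array([ 0.6139, -0.1444,  0.11  ])]
laser top w1 [array([0.5506, 0.1976, 0.123 ]), array([0.6027, 0.2005, 0.123 ]), array([0.603, 0.309, 0.123])]
case [0.6982 0.1651 0.038 ]
case [0.7235 0.1638 0.038 ]
nose scene [ 0.5935 -0.1431  0.087 ] ap side [0.5833 0.1899 0.087 ]
```

>>> jog_arm:
  deltas: "-0.84 0.31 0 0 0 0.31;-0.84 0.31 0 0 0 0.31;-0.84 0.31 0 0 0 0.31;-0.84 0.31 0 0 0 0.31;0 0 -1 0 0 0;0 0 -1 0 0 0;0 0 -1 0 0 0;0 0 -1 0 0 0;0 0 0 0 0 0;0 0 0 0 0 0"

```text
time: 7.88
eef_pos: [0.4641, -0.1285, 0.1712]
tcp_rot: [-0.062, 0.998, -0.0, 0.001]
contact_force: [1.1, -0.1, 0.5]
opening: 0.997
finger_force: 0.0
```

The line tilts about 0.03 rad, so the targets are iris (0.585,0.1365), splitter (0.588,0.050), lens (0.5905,-0.037), sensor (0.668,0.052), all at yaw 0.03. Down to the iris now.

>>> jog_arm:
  deltas: "0 0 -1 0 0 0;0 0 -1 0 0 0;0 0 -1 0 0 0;0 0 -1 0 0 0;0 0 -0.2 0 0 0;0 0 0 0 0 0;0 0 0 0 0 0"

```text
time: 8.75
eef_pos: [0.4645, -0.129, 0.0876]
tcp_rot: [-0.062, 0.998, -0.001, 0.001]
contact_force: [-0.0, 0.4, -0.4]
opening: 1.002
finger_force: 0.0
```

>>> jog_arm:
  deltas: "0 0 0 0 0 0;0 0 0 0 0 0;0 0 0 0 0 0;0 0 0 0 0 0;0 0 0 0 0 0;0 0 0 0 0 0;0 0 0 0 0 0;0 0 0 0 0 0"
  gripper: 0
  squeeze: 50

```text
time: 9.75
eef_pos: [0.464, -0.1288, 0.0867]
tcp_rot: [-0.062, 0.998, -0.0, 0.0]
contact_force: [-0.5, -1.1, 4.9]
opening: 0.403
finger_force: 49.6
```

>>> jog_arm:
  deltas: "0 0 0.5 0 0 0;0 0 1 0 0 0;0 0 1 0 0 0;0 0 1 0 0 0;0 0 1 0 0 0;0 0 1 0 0 0;0 0 0.5 0 0 0;0 0 0 0 0 0"

```text
time: 10.75
eef_pos: [0.4636, -0.1285, 0.2065]
tcp_rot: [-0.062, 0.998, -0.0, 0.0]
contact_force: [0.3, 0.2, -2.4]
opening: 0.404
finger_force: 50.0
```

>>> jog_arm:
  deltas: "0.35 0.78 0 0 0 -0.98;0.35 0.78 0 0 0 -0.98;0.35 0.78 0 0 0 -0.98;0.35 0.78 0 0 0 -0.98;0.35 0.78 0 0 0 -0.98;0.35 0.78 0 0 0 -0.98;0.35 0.78 0 0 0 -0.98;0.35 0.78 0 0 0 -0.98;0.35 0.78 0 0 0 -0.98;0.35 0.78 0 0 0 -0.98;0.35 0.78 0 0 0 -0.98;0.35 0.78 0 0 0 -0.98;0.35 0.78 0 0 0 -0.98;0.35 0.78 0 0 0 -0.98;0.35 0.78 0 0 0 -0.98;0.35 0.78 0 0 0 -0.98;0.35 0.78 0 0 0 -0.98;0 0 0 0 0 0;0 0 0 0 0 0"

```text
time: 13.12
eef_pos: [0.582, 0.1362, 0.2052]
tcp_rot: [0.697, 0.717, -0.001, -0.001]
contact_force: [0.3, -0.3, -1.0]
opening: 0.401
finger_force: 50.1
```

```bash
cat >> h.py <<'E'
def pose():
    from scipy.spatial.transform import Rotation as Ro
    s=get_state(); R=Ro.from_quat(s['tcp_rot']).as_matrix(); 
    print(s['time'],s['eef_pos'].round(4),'yaw',np.arctan2(-R[0,1],R[1,1]).round(4),'z',R[:,2].round(4),'q',s['qpos'].round(2),'op',round(s['opening'],3),'F',s['contact_force'].round(1),s['finger_force'])
E
python3 -c "
from h import *
pose()"
```

```text
13.125 [0.582  0.1362 0.2052] yaw -1.5413 z [-2.1e-03 -5.0e-04 -1.0e+00] q [ 0.06  0.16  1.81 -0.    1.17  0.03] op 0.401 F [ 0.3 -0.3 -1. ] 50.103480219841
```

>>> jog_arm:
  deltas: "0.15 0.02 -1 0 0 0;0 0 -1 0 0 0;0 0 -1 0 0 0;0 0 -1 0 0 0;0 0 -1 0 0 0;0 0 -0.3 0 0 0;0 0 -0.2 0 0 0;0 0 -0.2 0 0 0;0 0 -0.15 0 0 0;0 0 0 0 0 0;0 0 0 0 0 0"

```text
time: 14.5
eef_pos: [0.5858, 0.1371, 0.0897]
tcp_rot: [0.697, 0.717, 0.0, 0.0]
contact_force: [-0.2, 0.5, -1.6]
opening: 0.401
finger_force: 50.1
```

```bash
python3 -c "
from h import *
pose()"
```

```text
14.5 [0.5858 0.1371 0.0897] yaw -1.5428 z [ 6.e-04  0.e+00 -1.e+00] q [0.06 0.31 1.87 0.   0.97 0.03] op 0.401 F [-0.2  0.5 -1.6] 50.12902915477753
```

>>> jog_arm:
  deltas: "0 0 -0.06 0 0 0;0 0 -0.06 0 0 0;0 0 0 0 0 0;0 0 0 0 0 0"

```text
time: 15.0
eef_pos: [0.5857, 0.137, 0.0869]
tcp_rot: [0.697, 0.717, 0.0, 0.0]
contact_force: [-0.3, 0.1, -1.9]
opening: 0.401
finger_force: 50.3
```

>>> jog_arm:
  deltas: "0 0 -0.05 0 0 0;0 0 0 0 0 0;0 0 0 0 0 0"

```text
time: 15.38
eef_pos: [0.5858, 0.1371, 0.0868]
tcp_rot: [0.697, 0.717, 0.0, 0.0]
contact_force: [-3.2, -0.0, 5.8]
opening: 0.401
finger_force: 50.7
```

The foot is on the board (5.8 N up), so I'll release and lift.

>>> jog_arm:
  deltas: "0 0 0 0 0 0;0 0 0 0 0 0;0 0 0 0 0 0;0 0 0 0 0 0;0 0 0 0 0 0"
  gripper: 0.8

```text
time: 16.0
eef_pos: [0.5856, 0.1371, 0.0858]
tcp_rot: [0.697, 0.717, 0.0, -0.0]
contact_force: [-0.4, -0.1, -0.0]
opening: 0.801
finger_force: 0.0
```

>>> jog_arm:
  deltas: "0 0 0.5 0 0 0;0 0 1 0 0 0;0 0 1 0 0 0;0 0 1 0 0 0;0 0 1 0 0 0;0 0 1 0 0 0;0 0 1 0 0 0;0 0 1 0 0 0;0 0 0 0 0 0"

```text
time: 17.12
eef_pos: [0.5868, 0.1371, 0.2386]
tcp_rot: [0.697, 0.717, 0.002, 0.002]
contact_force: [0.4, 0.3, 0.8]
opening: 0.798
finger_force: 0.0
```

>>> jog_arm:
  deltas: "-0.31 -1 0 0 0 0.79;-0.31 -1 0 0 0 0.79;-0.31 -1 0 0 0 0.79;-0.31 -1 0 0 0 0.79;-0.31 -1 0 0 0 0.79;-0.31 -1 0 0 0 0.79;-0.31 -1 0 0 0 0.79;-0.31 -1 0 0 0 0.79;-0.31 -1 0 0 0 0.79;-0.31 -1 0 0 0 0.79;-0.31 -1 0 0 0 0.79;-0.31 -1 0 0 0 0.79;-0.31 -1 0 0 0 0.79;-0.31 -1 0 0 0 0.79;-0.31 -1 0 0 0 0.79;-0.31 -1 0 0 0 0.79;-0.31 -1 0 0 0 0.79;-0.31 -1 0 0 0 0.79;-0.31 -1 0 0 0 0.79;-0.31 -1 0 0 0 0.79"
  gripper: 1

```text
time: 19.62
eef_pos: [0.461, -0.2633, 0.2348]
tcp_rot: [-0.02, 1.0, 0.001, -0.001]
contact_force: [0.2, -0.4, -0.1]
opening: 0.998
finger_force: 0.0
```

>>> jog_arm:
  deltas: "0 -0.43 0 0 0 0;0 0 -1 0 0 0;0 0 -1 0 0 0;0 0 0 0 0 0;0 0 0 0 0 0"

```text
time: 20.25
eef_pos: [0.462, -0.2715, 0.1964]
tcp_rot: [-0.018, 1.0, -0.0, 0.0]
contact_force: [1.0, 0.3, 0.7]
opening: 1.0
finger_force: 0.0
```

Run:
```python
from h import *
pose(); wsnap('w4',3)
a=cv2.imread('pics/w4_raw.png'); print(a.shape)
```

```text
20.25 [ 0.462  -0.2715  0.1964] yaw 0.0369 z [ 4.e-04 -2.e-04 -1.e+00] q [-0.72  0.03  1.97  0.    1.14 -2.33] op 1.0 F [1.  0.3 0.7] 0.0
(384, 512, 3)
```

View pics/w4.png

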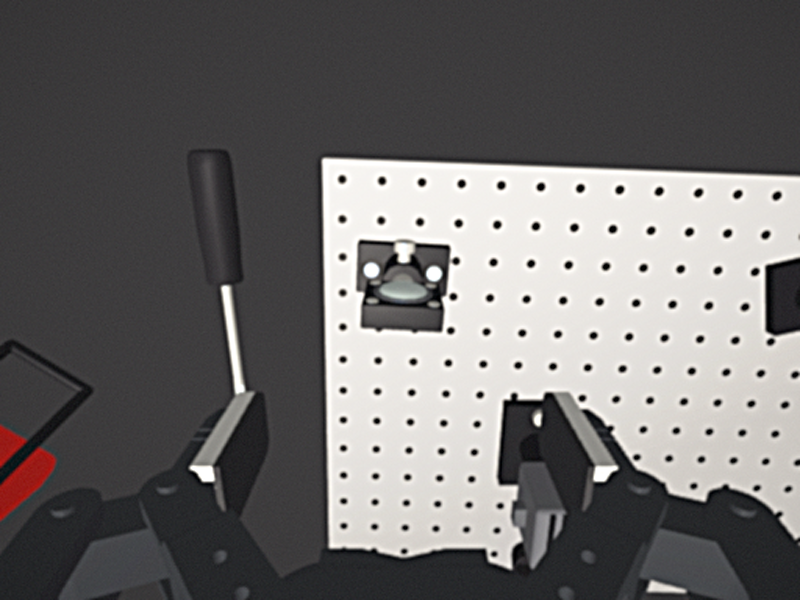

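The lens plate spans columns 361 to 443, centred between the fingers and square to them. Descend and grip.

>>> jog_arm:
  deltas: "0 0 -1 0 0 0;0 0 -1 0 0 0;0 0 -1 0 0 0;0 0 -1 0 0 0;0 0 -1 0 0 0;0 0 -0.45 0 0 0;0 0 0 0 0 0;0 0 0 0 0 0"

```text
time: 21.4
eef_pos: [0.4623, -0.2721, 0.088]
tcp_rot: [-0.019, 1.0, -0.001, 0.001]
contact_force: [-0.3, -0.1, 0.8]
opening: 1.004
finger_force: 0.0
```

>>> jog_arm:
  deltas: "0 0 0 0 0 0;0 0 0 0 0 0;0 0 0 0 0 0;0 0 0 0 0 0;0 0 0 0 0 0;0 0 0 0 0 0;0 0 0 0 0 0"
  gripper: 0
  squeeze: 50

```text
time: 22.28
eef_pos: [0.4619, -0.2719, 0.0875]
tcp_rot: [-0.019, 1.0, -0.0, 0.0]
contact_force: [0.1, -1.6, 5.5]
opening: 0.46
finger_force: 50.6
```

>>> jog_arm:
  deltas: "0 0 0.5 0 0 0;0 0 1 0 0 0;0 0 1 0 0 0;0 0 1 0 0 0;0 0 1 0 0 0;0 0 1 0 0 0;0 0 0.5 0 0 0;0 0 0 0 0 0"

```text
time: 23.28
eef_pos: [0.4616, -0.2714, 0.207]
tcp_rot: [-0.019, 1.0, -0.0, 0.0]
contact_force: [0.1, -0.0, -3.5]
opening: 0.461
finger_force: 50.7
```

>>> jog_arm:
  deltas: "0.4 0.73 0 0 0 -0.985;0.4 0.73 0 0 0 -0.985;0.4 0.73 0 0 0 -0.985;0.4 0.73 0 0 0 -0.985;0.4 0.73 0 0 0 -0.985;0.4 0.73 0 0 0 -0.985;0.4 0.73 0 0 0 -0.985;0.4 0.73 0 0 0 -0.985;0.4 0.73 0 0 0 -0.985;0.4 0.73 0 0 0 -0.985;0.4 0.73 0 0 0 -0.985;0.4 0.73 0 0 0 -0.985;0.4 0.73 0 0 0 -0.985;0.4 0.73 0 0 0 -0.985;0.4 0.73 0 0 0 -0.985;0.4 0.73 0 0 0 -0.985;0 0 0 0 0 0;0 0 0 0 0 0;0 0 0 0 0 0"

```text
time: 25.65
eef_pos: [0.5892, -0.0385, 0.2065]
tcp_rot: [0.696, 0.718, -0.0, -0.0]
contact_force: [0.4, 0.1, -2.2]
opening: 0.462
finger_force: 50.9
```

```bash
python3 -c "
from h import *
pose()"
```

```text
25.65 [ 0.5892 -0.0385  0.2065] yaw -1.5387 z [-7.e-04 -0.e+00 -1.e+00] q [-0.24  0.14  1.83 -0.    1.17 -0.27] op 0.462 F [ 0.4  0.1 -2.2] 50.864977492019534
```

>>> jog_arm:
  deltas: "0.05 0.07 -1 0 0 0;0 0 -1 0 0 0;0 0 -1 0 0 0;0 0 -1 0 0 0;0 0 -1 0 0 0;0 0 -0.3 0 0 0;0 0 -0.2 0 0 0;0 0 -0.2 0 0 0;0 0 -0.15 0 0 0;0 0 -0.05 0 0 0;0 0 0 0 0 0;0 0 0 0 0 0"

```text
time: 27.15
eef_pos: [0.5908, -0.0366, 0.0892]
tcp_rot: [0.696, 0.718, 0.0, 0.0]
contact_force: [0.5, 0.1, -2.4]
opening: 0.459
finger_force: 50.8
```

>>> jog_arm:
  deltas: "0 0 -0.05 0 0 0;0 0 0 0 0 0;0 0 0 0 0 0"

```text
time: 27.52
eef_pos: [0.5906, -0.0366, 0.0879]
tcp_rot: [0.696, 0.718, 0.0, -0.0]
contact_force: [0.2, 0.6, -2.2]
opening: 0.465
finger_force: 50.8
```

>>> jog_arm:
  deltas: "0 0 -0.05 0 0 0;0 0 0 0 0 0;0 0 0 0 0 0"

```text
time: 27.9
eef_pos: [0.5908, -0.0366, 0.0875]
tcp_rot: [0.696, 0.718, 0.0, 0.0]
contact_force: [-2.1, 0.9, 2.7]
opening: 0.459
finger_force: 51.2
```

>>> jog_arm:
  deltas: "0 0 0 0 0 0;0 0 0 0 0 0;0 0 0 0 0 0;0 0 0 0 0 0;0 0 0 0 0 0"
  gripper: 0.8

```text
time: 28.52
eef_pos: [0.5907, -0.0366, 0.0869]
tcp_rot: [0.696, 0.718, 0.0, 0.0]
contact_force: [0.2, 0.2, -0.2]
opening: 0.799
finger_force: 0.0
```

>>> jog_arm:
  deltas: "0 0 0.5 0 0 0;0 0 1 0 0 0;0 0 1 0 0 0;0 0 1 0 0 0;0 0 1 0 0 0;0 0 1 0 0 0;0 0 1 0 0 0;0 0 1 0 0 0;0 0 0 0 0 0"

```text
time: 29.65
eef_pos: [0.5918, -0.0368, 0.2396]
tcp_rot: [0.696, 0.718, 0.001, 0.002]
contact_force: [-0.3, -0.0, -0.6]
opening: 0.802
finger_force: 0.0
```

>>> jog_arm:
  deltas: "-0.32 0.094 0 0 0 0.98;-0.32 0.094 0 0 0 0.98;-0.32 0.094 0 0 0 0.98;-0.32 0.094 0 0 0 0.98;-0.32 0.094 0 0 0 0.98;-0.32 0.094 0 0 0 0.98;-0.32 0.094 0 0 0 0.98;-0.32 0.094 0 0 0 0.98;-0.32 0.094 0 0 0 0.98;-0.32 0.094 0 0 0 0.98;-0.32 0.094 0 0 0 0.98;-0.32 0.094 0 0 0 0.98;-0.32 0.094 0 0 0 0.98;-0.32 0.094 0 0 0 0.98;-0.32 0.094 0 0 0 0.98;-0.32 0.094 0 0 0 0.98;-0.32 0.094 0 0 0 0.98;-0.32 0.094 0 0 0 0.98;-0.32 0.094 0 0 0 0.98;0 0 0 0 0 0"
  gripper: 1

```text
time: 32.15
eef_pos: [0.4683, -0.0006, 0.236]
tcp_rot: [-0.16, 0.987, 0.0, -0.001]
contact_force: [0.4, -0.9, -0.7]
opening: 0.999
finger_force: 0.0
```

Run:
```python
from h import *
pose(); wsnap('w5',4)
```

```text
32.15 [ 0.4683 -0.0006  0.236 ] yaw 0.3222 z [-1.7e-03  4.0e-04 -1.0e+00] q [-0.22 -0.17  2.08 -0.    1.23 -2.11] op 0.999 F [ 0.4 -0.9 -0.7] 0.0
```

View pics/w5.png

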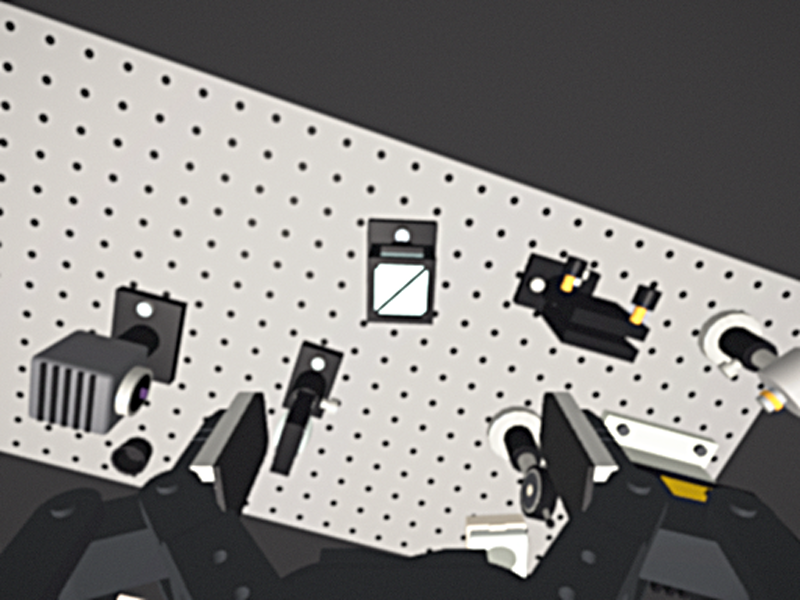

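The splitter is centred (columns 367 to 435) and square to the fingers. The lens and iris stand where they were set. The +y finger has about 35 mm to the mirror, so I'll descend.

>>> jog_arm:
  deltas: "0 0 -1 0 0 0;0 0 -1 0 0 0;0 0 -1 0 0 0;0 0 -1 0 0 0;0 0 -1 0 0 0;0 0 -1 0 0 0;0 0 -1 0 0 0;0 0 -0.45 0 0 0;0 0 0 0 0 0;0 0 0 0 0 0"

```text
time: 33.6
eef_pos: [0.4698, -0.001, 0.0888]
tcp_rot: [-0.161, 0.987, -0.0, 0.001]
contact_force: [0.7, -0.3, -0.4]
opening: 1.001
finger_force: 0.0
```

>>> jog_arm:
  deltas: "0 0 0 0 0 0;0 0 0 0 0 0;0 0 0 0 0 0;0 0 0 0 0 0;0 0 0 0 0 0;0 0 0 0 0 0;0 0 0 0 0 0"
  gripper: 0
  squeeze: 50

```text
time: 34.48
eef_pos: [0.4695, -0.0011, 0.0885]
tcp_rot: [-0.161, 0.987, -0.0, 0.0]
contact_force: [-0.4, -1.5, 5.4]
opening: 0.44
finger_force: 49.8
```

>>> jog_arm:
  deltas: "0 0 0.5 0 0 0;0 0 1 0 0 0;0 0 1 0 0 0;0 0 1 0 0 0;0 0 1 0 0 0;0 0 1 0 0 0;0 0 0.5 0 0 0;0 0 0 0 0 0"

```text
time: 35.48
eef_pos: [0.4689, -0.0006, 0.2079]
tcp_rot: [-0.161, 0.987, 0.0, 0.0]
contact_force: [0.1, -0.5, -3.3]
opening: 0.441
finger_force: 49.9
```

```bash
python3 -c "
from h import *
pose()"
```

```text
35.475 [ 0.4689 -0.0006  0.2079] yaw 0.3233 z [ 2.e-04  2.e-04 -1.e+00] q [-0.22 -0.14  2.11  0.    1.17 -2.11] op 0.441 F [ 0.1 -0.5 -3.3] 49.86619412899017
```

>>> jog_arm:
  deltas: "0.86 0.36 0 0 0 -0.42;0.86 0.36 0 0 0 -0.42;0.86 0.36 0 0 0 -0.42;0.86 0.36 0 0 0 -0.42;0.86 0.36 0 0 0 -0.42;0.86 0.36 0 0 0 -0.42;0.86 0.36 0 0 0 -0.42;0 0 0 0 0 0;0 0 0 0 0 0"

```text
time: 36.6
eef_pos: [0.5884, 0.0495, 0.2065]
tcp_rot: [-0.015, 1.0, 0.0, -0.001]
contact_force: [-0.1, 0.5, -2.2]
opening: 0.439
finger_force: 50.0
```

>>> jog_arm:
  deltas: "0 0 -1 0 0 0;0 0 -1 0 0 0;0 0 -1 0 0 0;0 0 -1 0 0 0;0 0 -1 0 0 0;0 0 -0.3 0 0 0;0 0 -0.2 0 0 0;0 0 -0.2 0 0 0;0 0 -0.15 0 0 0;0 0 0 0 0 0;0 0 0 0 0 0"

```text
time: 37.98
eef_pos: [0.5896, 0.0496, 0.0913]
tcp_rot: [-0.015, 1.0, -0.0, 0.0]
contact_force: [-0.1, -0.2, -2.3]
opening: 0.443
finger_force: 50.0
```

```bash
python3 -c "
from h import *
pose()"
```

```text
37.975 [0.5896 0.0496 0.0913] yaw 0.0292 z [ 6.e-04 -1.e-04 -1.e+00] q [-0.09  0.29  1.89 -0.    0.96 -1.69] op 0.443 F [-0.1 -0.2 -2.3] 49.965115785598755
```

>>> jog_arm:
  deltas: "-0.04 0 -0.06 0 0 0;0 0 -0.06 0 0 0;0 0 0 0 0 0;0 0 0 0 0 0"

```text
time: 38.48
eef_pos: [0.5887, 0.0496, 0.0886]
tcp_rot: [-0.015, 1.0, -0.0, 0.0]
contact_force: [-1.0, 0.9, -2.1]
opening: 0.443
finger_force: 49.9
```

>>> jog_arm:
  deltas: "0 0 -0.04 0 0 0;0 0 0 0 0 0;0 0 0 0 0 0"

```text
time: 38.85
eef_pos: [0.5889, 0.0495, 0.0885]
tcp_rot: [-0.015, 1.0, -0.0, 0.0]
contact_force: [-2.3, -0.0, 5.1]
opening: 0.443
finger_force: 50.1
```

>>> jog_arm:
  deltas: "0 0 0 0 0 0;0 0 0 0 0 0;0 0 0 0 0 0;0 0 0 0 0 0;0 0 0 0 0 0"
  gripper: 0.7

```text
time: 39.48
eef_pos: [0.5887, 0.0496, 0.0877]
tcp_rot: [-0.015, 1.0, 0.0, 0.0]
contact_force: [-0.9, 0.1, 0.6]
opening: 0.702
finger_force: 0.0
```

>>> jog_arm:
  deltas: "0 0 0.5 0 0 0;0 0 1 0 0 0;0 0 1 0 0 0;0 0 1 0 0 0;0 0 1 0 0 0;0 0 1 0 0 0;0 0 1 0 0 0;0 0 1 0 0 0;0 0 0 0 0 0"

```text
time: 40.6
eef_pos: [0.5898, 0.0495, 0.2404]
tcp_rot: [-0.015, 1.0, -0.0, 0.002]
contact_force: [-0.3, -0.2, 0.4]
opening: 0.7
finger_force: 0.0
```

>>> jog_arm:
  deltas: "-0.62 0.97 0 0 0 -0.53;-0.62 0.97 0 0 0 -0.53;-0.62 0.97 0 0 0 -0.53;-0.62 0.97 0 0 0 -0.53;-0.62 0.97 0 0 0 -0.53;-0.62 0.97 0 0 0 -0.53;-0.62 0.97 0 0 0 -0.53;-0.62 0.97 0 0 0 -0.53;-0.62 0.97 0 0 0 -0.53;-0.62 0.97 0 0 0 -0.53;-0.62 0.97 0 0 0 -0.53;0 0 0 0 0 0;0 0 0 0 0 0"
  gripper: 1

```text
time: 42.22
eef_pos: [0.4522, 0.2626, 0.2371]
tcp_rot: [0.273, 0.962, -0.0, -0.0]
contact_force: [-1.6, -0.3, -0.3]
opening: 1.004
finger_force: 0.0
```

Run:
```python
from h import *
pose(); wsnap('w6',4)
```

```text
42.225 [0.4522 0.2626 0.2371] yaw -0.5531 z [-9.e-04 -7.e-04 -1.e+00] q [ 0.33 -0.04  1.96 -0.    1.22 -0.69] op 1.004 F [-1.6 -0.3 -0.3] 0.0
```

View pics/w6.png

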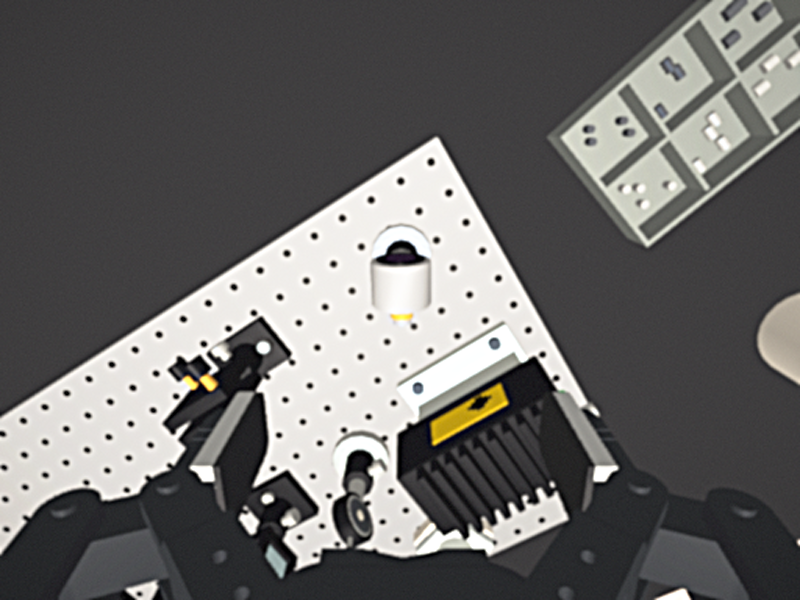

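The sensor can is centred (columns 371 to 431) and square to the fingers, with its opening up the image. Descend and grip.

>>> jog_arm:
  deltas: "0 0 -1 0 0 0;0 0 -1 0 0 0;0 0 -1 0 0 0;0 0 -1 0 0 0;0 0 -1 0 0 0;0 0 -1 0 0 0;0 0 -1 0 0 0;0 0 -0.5 0 0 0;0 0 0 0 0 0;0 0 0 0 0 0"

```text
time: 43.68
eef_pos: [0.4529, 0.2631, 0.0886]
tcp_rot: [0.273, 0.962, 0.0, 0.001]
contact_force: [0.7, 1.2, 0.1]
opening: 1.005
finger_force: 0.0
```

>>> jog_arm:
  deltas: "0 0 0 0 0 0;0 0 0 0 0 0;0 0 0 0 0 0;0 0 0 0 0 0;0 0 0 0 0 0;0 0 0 0 0 0;0 0 0 0 0 0"
  gripper: 0
  squeeze: 50

```text
time: 44.55
eef_pos: [0.4525, 0.263, 0.0883]
tcp_rot: [0.273, 0.962, 0.0, 0.0]
contact_force: [-1.9, -2.0, 5.8]
opening: 0.406
finger_force: 49.8
```

>>> jog_arm:
  deltas: "0 0 0.5 0 0 0;0 0 1 0 0 0;0 0 1 0 0 0;0 0 1 0 0 0;0 0 1 0 0 0;0 0 1 0 0 0;0 0 1 0 0 0;0 0 0.5 0 0 0;0 0 0 0 0 0"

```text
time: 45.68
eef_pos: [0.4523, 0.2631, 0.228]
tcp_rot: [0.273, 0.962, 0.0, 0.0]
contact_force: [0.5, 0.0, -2.7]
opening: 0.406
finger_force: 50.1
```

```bash
python3 -c "
from h import *
pose()"
```

```text
45.675 [0.4523 0.2631 0.228 ] yaw -0.5538 z [ 1.e-03  4.e-04 -1.e+00] q [ 0.33 -0.03  1.97  0.    1.2  -0.68] op 0.406 F [ 0.5  0.  -2.7] 50.11224031448364
```

>>> jog_arm:
  deltas: "0.98 -0.96 0 0 0 0.53;0.98 -0.96 0 0 0 0.53;0.98 -0.96 0 0 0 0.53;0.98 -0.96 0 0 0 0.53;0.98 -0.96 0 0 0 0.53;0.98 -0.96 0 0 0 0.53;0.98 -0.96 0 0 0 0.53;0.98 -0.96 0 0 0 0.53;0.98 -0.96 0 0 0 0.53;0.98 -0.96 0 0 0 0.53;0.98 -0.96 0 0 0 0.53;0 0 0 0 0 0;0 0 0 0 0 0"

```text
time: 47.3
eef_pos: [0.667, 0.0521, 0.2261]
tcp_rot: [-0.014, 1.0, 0.0, -0.001]
contact_force: [-0.2, 0.8, -2.2]
opening: 0.403
finger_force: 50.1
```

```bash
python3 -c "
from h import *
pose()"
```

```text
47.3 [0.667  0.0521 0.2261] yaw 0.0287 z [-2.9e-03  7.0e-04 -1.0e+00] q [-0.07  0.29  1.61  0.    1.24 -1.67] op 0.403 F [-0.2  0.8 -2.2] 50.12227714061737
```

>>> jog_arm:
  deltas: "0 0 -1 0 0 0;0 0 -1 0 0 0;0 0 -1 0 0 0;0 0 -1 0 0 0;0 0 -1 0 0 0;0 0 -1 0 0 0;0 0 -0.3 0 0 0;0 0 -0.2 0 0 0;0 0 -0.2 0 0 0;0 0 0 0 0 0;0 0 0 0 0 0"

```text
time: 48.68
eef_pos: [0.6682, 0.0517, 0.0944]
tcp_rot: [-0.015, 1.0, -0.0, 0.001]
contact_force: [-0.1, -0.2, -1.6]
opening: 0.399
finger_force: 50.2
```

>>> jog_arm:
  deltas: "0 0 -0.15 0 0 0;0 0 -0.1 0 0 0;0 0 0 0 0 0;0 0 0 0 0 0"

```text
time: 49.18
eef_pos: [0.6678, 0.0518, 0.0887]
tcp_rot: [-0.015, 1.0, 0.0, -0.0]
contact_force: [0.3, -0.1, -2.8]
opening: 0.404
finger_force: 50.3
```

>>> jog_arm:
  deltas: "0 0 -0.05 0 0 0;0 0 0 0 0 0;0 0 0 0 0 0"

```text
time: 49.55
eef_pos: [0.6682, 0.0517, 0.0884]
tcp_rot: [-0.015, 1.0, -0.0, 0.0]
contact_force: [-1.6, 0.3, 1.6]
opening: 0.403
finger_force: 50.5
```

>>> jog_arm:
  deltas: "0 0 -0.02 0 0 0;0 0 0 0 0 0;0 0 0 0 0 0;0 0 0 0 0 0;0 0 0 0 0 0"
  gripper: 0.8

```text
time: 50.18
eef_pos: [0.6678, 0.0518, 0.0873]
tcp_rot: [-0.015, 1.0, -0.0, 0.0]
contact_force: [0.3, -1.1, 0.7]
opening: 0.798
finger_force: 0.0
```

>>> jog_arm:
  deltas: "0 0 0.5 0 0 0;0 0 1 0 0 0;0 0 1 0 0 0;0 0 1 0 0 0;0 0 1 0 0 0;0 0 1 0 0 0;0 0 1 0 0 0;0 0 1 0 0 0;-1 -0.1 1 0 0 -0.1;-1 -0.1 1 0 0 -0.1;-1 -0.1 1 0 0 -0.1;-1 -0.1 0.5 0 0 0;-1 -0.1 0.5 0 0 0;-1 -0.1 0 0 0 0;0 0 0 0 0 0;0 0 0 0 0 0"

```text
time: 52.18
eef_pos: [0.5482, 0.0398, 0.3176]
tcp_rot: [0.0, 1.0, -0.0, 0.0]
contact_force: [0.3, 0.2, -0.6]
opening: 0.801
finger_force: 0.0
```

Run:
```python
from h import *
pose(); wsnap('w7',5); [snap(s,s+'9') for s in('scene','side')]
```

```text
52.175 [0.5482 0.0398 0.3176] yaw -0.0009 z [ 5.e-04 -0.e+00 -1.e+00] q [-0.11 -0.04  1.81  0.    1.37 -1.68] op 0.801 F [ 0.3  0.2 -0.6] 0.0
```

View pics/w7.png

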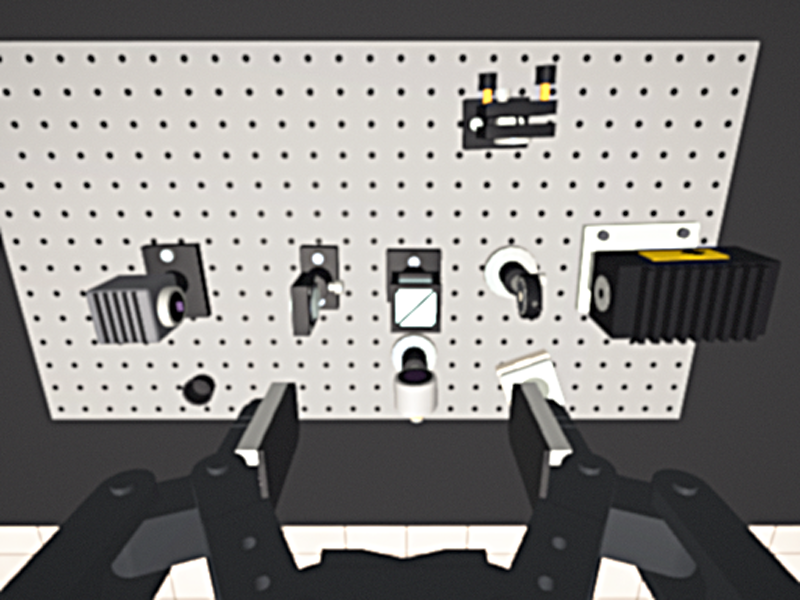

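The w7 view shows all four pieces standing on the line. The splitter's diagonal runs from (437,291) to (394,325), towards (+x,-y), which throws the beam on to the sensor at (415,385). The aperture is at (601,292), the nose at (180,307) and the iris foot's centre near (512,272). A numerical check follows.

Run:
```python
from h import *
np.set_printoptions(precision=4,suppress=True)
z=lambda u,v,h:onz('w7',u/1.5625,v/1.5625,h)
L=z(601,292,.087);N=z(180,307,.087);print('L',L,'N',N,'tri',tri(('w7',601/1.5625,292/1.5625),('w2',420,224.7)),tri(('w7',180/1.5625,307/1.5625),('w2',98.7,234)))
print('iris foot',z(512,272,.022),'lens foot cnr',z(301,246,.022),z(339,246,.022),'split glass c',z(416,307,.106),z(394,290,.106),z(437,290,.106),'sensor foot',z(414,356,.022))
for n,X in(('L',(.584,.196,.087)),('N',(.5935,-.137,.087)),('irisopt',(.5848,.137,.087)),('lens',(.5905,-.037,.087))):print(n,proj('w7',X)*1.5625)
from mont import mont
mont([('w7_raw',330,140),('w7_raw',165,140),('w7_raw',225,180),('w7_raw',60,140),('side9',100,90),('scene9',200,130)],'m7')
```

```text
L [0.5819 0.1946 0.087 ] N [ 0.5943 -0.1356  0.087 ] tri (array([0.5797, 0.1911, 0.0944]), [np.float64(0.0003432487379690319), np.float64(0.00034324873796901385)]) (array([ 0.5915, -0.1336,  0.0935]), [np.float64(0.0012268971932338545), np.float64(0.0012268971932338525)])
iris foot [0.5843 0.1393 0.022 ] lens foot cnr [ 0.5602 -0.0509  0.022 ] [ 0.5602 -0.017   0.022 ] split glass c [0.5874 0.05   0.106 ] [0.5741 0.0336 0.106 ] [0.5741 0.0653 0.106 ] sensor foot [0.6687 0.0508 0.022 ]
L [602.43   294.4938]
N [178.0969 306.0087]
irisopt [526.7864 295.4801]
lens [304.7148 302.396 ]
```

View pics/m7.png

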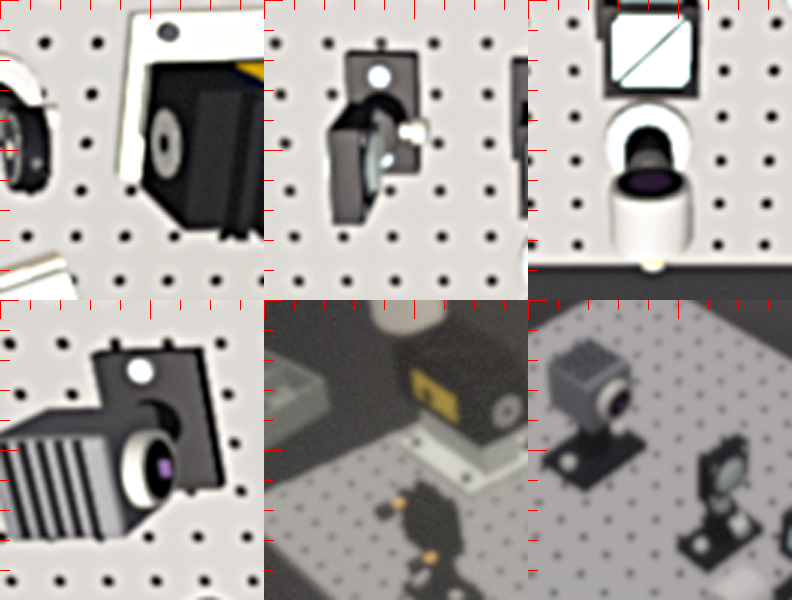

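All offsets are within about 4 mm of target, against the 12 mm allowed. The fixed things look undisturbed and the arm is clear of everything. Handing in.

```bash
python3 -c "
from h import *
print(ctrl.sign_off())"
```

```text
the job is handed in; nothing more can be done
None
```

The job is handed in, though sign-off gave no verdict: iris, splitter and lens stand on the beam line with the sensor facing the splitter, all within about 4 mm of target by the last wrist picture, and the spare pieces were never touched.

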